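# Slide the crate of fan handles back into its row

### The job

The tall crate of bamboo fan handles has been pulled out of the row of crates on the work table. Push it back into its gap between the other two crates until it stands square and flush against the wooden rail behind them. It is heavy and top-heavy, so push with the fingers low down, on its bottom board, so that it slides and never tips; do not grip or lift it, and leave everything else standing where it is.

Things in the scene. Friction and masses are not known exactly. Their poses are not given: they have to be found in the camera images.
- handle_crate: The pulled-out crate: slatted wood, 110 mm front to back (x), 130 mm wide (y), rim 86 mm high, with two rows of upright bamboo handles set in its middle (a block 40 by 110 mm) up to 290 mm high; one rigid load of 1.1 to 1.7 kg. Its four sides are upright and act as flat faces. Origin: centre of its underside, on the table; z up; +x is its back (goes to the rail), -x its front.
- bottom_board (a point): Middle of the front (-x) face of the tall crate's bottom board, 28 mm above the table. The board spans heights 10 to 46 mm and the crate's whole width; under it are two runners with rubber soles, friction 0.64 to 0.96 on the table: sliding takes 7 to 16 N; pushed high up, by the handles, the crate tips over. Axes as the crate's.
- rail: Dark wooden stop rail screwed to the table: 560 mm long (y), 30 mm thick, 40 mm high; fixed. Origin: on the table at the middle of its near face, which the crates stand against; +x points away from the robot, square to that face, +y to the left along it.
- home (a point): Where the middle of the tall crate's underside belongs: on the table, 55 mm in front of the middle of the rail's near face, in the middle of the gap (about 220 mm wide) between the other two crates. Axes as the rail's; at home, the crate's x axis lies along the rail's.
- fan_crate: Slatted wooden crate, 90 mm front to back, 120 mm wide, rim 86 mm high, holding round white paper fan leaves on edge up to 150 mm high; stands loose by the rail at one side of the gap, its middle about 170 mm from the gap's middle (left or right). Origin: centre of its underside. Leave it where it is.
- paper_crate: Slatted wooden crate of the same size (90 by 120 mm, rim 86 mm), heaped with packs of paper to about 150 mm high; stands loose by the rail at the other side of the gap. Origin: centre of its underside. Leave it where it is.
- brush_jar: White ceramic jar, 72 mm across and 105 mm high, with brushes standing in it up to about 200 mm high; to one side of the pulled-out crate. Origin: centre of its underside. Leave it where it is.
- paste_bowl: Metal bowl, 110 mm across the rim, 55 mm high; to the other side of the pulled-out crate. Origin: centre of its underside. Leave it where it is.

How it is judged (in metres and radians):
At the end, for the whole second after the job is handed in: The tall crate stands upright and still on the table in its gap, its back within 8 mm of the rail and square to it within 0.07 rad (4 degrees), its middle within 50 mm of the middle of the gap; the other two crates, the jar and the bowl are within 15 mm of where they were (x of handle_crate in the frame of rail between -0.063 and -0.045 m and y of handle_crate in the frame of rail between -0.05 and 0.05 m and angle between the x axis of handle_crate and the x axis of rail, either way round below 0.07 rad and angle between handle_crate's own z axis and vertical below 0.03 rad and height (world z) of handle_crate below 0.005 m and linear speed of handle_crate below 0.01 m/s and distance of each of fan_crate, paper_crate, brush_jar, paste_bowl from where it was at the start of the episode below 0.015 m); the robot touches nothing.
It fails at once if the tall crate tips or rocks by more than 0.14 rad (8 degrees) (angle between handle_crate's own z axis and vertical above 0.14 rad).
It fails at once if the tall crate is lifted or carried (its underside more than 12 mm off the table) (height (world z) of handle_crate above 0.012 m).
It fails at once if the tall crate is pushed or gripped high up instead of on its bottom board (grasp point more than 80 mm above the table while touching it) (height (world z) of the grasp point above 0.08 m and contact force between any of the fingers, the arm and handle_crate above 0.5 N).
It fails at once if either of the other two crates is shifted by more than 15 mm or tipped (distance of any of fan_crate, paper_crate from where it was at the start of the episode above 0.015 m or angle between any of fan_crate, paper_crate's own z axis and vertical above 0.14 rad).
It fails at once if the brush jar or the paste bowl is shifted by more than 15 mm or tipped (distance of any of brush_jar, paste_bowl from where it was at the start of the episode above 0.015 m or angle between any of brush_jar, paste_bowl's own z axis and vertical above 0.14 rad).
It also fails if it takes over 45 s, if anything falls off the work surface, if the arm or the gripper's body presses on something with over 40 N, if the wrist force passes 120 N, or if a joint passes its speed limit or range.

### The arm

A 6-joint arm with a two-finger parallel gripper is mounted at the origin on the work surface. World frame = base frame: x ahead of the robot, y to its left, z up, the work surface at z = 0. Lengths are in mm, angles in degrees, forces in N, time in s.
With the tool pointing down it reaches from about 350 to 850 mm from the base axis. Payload 8.1 kg.
Tool frame: the origin (TCP) lies midway between the tips of the shut fingers; the grasp point (between the pads) lies 19 mm behind it (hold_point_z is the distance from the TCP to the grasp point, in mm); z points along the fingers, y is the direction in which the jaws open and shut (so a half turn about z gives the same grasp; the last joint's range is limited). The gripper opens to 85 mm and grips with 20 to 120 N. Pads are 22 mm wide; open, the fingers measure 114 mm over their backs; the gripper's body (76 mm by 85 mm) begins 54 mm behind the grasp point. The pads swing forward as they close: fully open they stand 13 mm farther back than shut.
Start: joints at [-74.966, 7.471, 85.268, -0, 87.261, -4.893], TCP at [204.518, -564.072, 231.292] pointing down, gripper open.
Joint ranges: [-169.43, 169.43], [-51.17, 129.36], [1.28, 143.12], [-76.62, 256.62], [0, 156.53], [-152.29, 152.29]. Speed limits (degrees/s): [136.94, 136.94, 159.86, 180, 180, 180].

### API

Orientations are given as [roll, pitch, yaw] about the fixed x, y, z axes, in that order (R = Rz(yaw) Ry(pitch) Rx(roll)).
In Python, from bench import sense, snapshot, camera_params, hand_in, hold_point_z gives the robot as it stands.
- The arm moves only by the tool servo_tool, never from a script. Its argument "motion" is a list of rows, each a list of 7 numbers: the finger opening in mm, from 0 to 85.4, then the shift along the tool's x, y, z in mm, then the turn, a rotation vector about the tool's x, y, z in rad. A call has 1 to 10 rows; each row shifts and turns the pose as measured when the row begins, along the tool's axes as they then stand; what a row does not reach is not made up. A row lasts 1/10 s, in which the tool goes at most 50 mm and 8.59 degrees, less where a joint would pass 70% of its speed; a pose out of reach is approached as far as the arm can. A call with a gripper value outside its range is refused whole. The fingers move at their own pace and stop on an object; "force" is the grip in N (left out, the last holds). Time passes only in rows, so rows that do not move let the fingers close. It gives the time, the measured TCP pose, the force and the opening at its end, in the units of the state.
- sense(): the state, without advancing time (a new reading comes with each control period).
- snapshot(name): name is "side" or "top" or "wrist"; returns the picture (480x640x3 uint8, blue, green, red); there is no depth.
- camera_params(name): a dict with "fx", "fy", "cx", "cy" (pixels), "R" (3x3) and "t" (3): a world point X has camera coordinates R X + t; the wrist camera has in their place "tool_from_camera" (4x4, takes a point from camera to tool coordinates, whose origin is the TCP and whose axes are the flange's). Camera axes: x right, y down, z forward; pixel columns grow to the right and rows downward; lengths in mm; the calibration is good to about 2 mm. A picture is of the moment at which its call begins: read the wrist's pose just before it. camera_params takes no time and is no camera call.
- hand_in(): hands the job in, once; it reports no verdict.
The state is a dict: "time": time; "joint_pos": joint angles; "qd": joint speeds; "joint_efforts": joint torques, N m; "tool_pos": TCP position; "tcp_rot": TCP orientation; "ft_force": force on the tool from outside, world axes, zero at the start; "wrist_torque": the same for the moment, N m; "finger_gap": finger opening in mm.
Only numpy, scipy, OpenCV 4.12 (cv2) and the standard library are available. Lean on these libraries where they do the work, as an engineer would, in place of code of your own. Each camera call takes 0.05 s, during which the arm holds its last target. There are 200 camera calls.

## Working session

There is one attempt and no reset: what is moved stays moved. The work goes in short steps, Python scripts to look and compute and a tool call to move; the robot and the scene stay as the last step left them, time stands still between calls to the robot, and variables do not carry over. Pictures are saved under pics/ and viewed, about 8 in all and at most 12, crops included, and the job is handed in when it is done.

Besides the shell and the picture viewer there is one more tool, called after "Emit:" as a command line: name --pt "numbers of a row" for each row, then --argument value for the rest. servo_tool: Moves the arm, as the interface text tells. Its arguments: {"type":"object","properties":{"motion":{"type":"array"},"force":{"type":"number"}},"required":["motion"]}

```bash
mkdir -p pics; python3 - <<'E'
from bench import *
import cv2
s=sense();print(s['tool_pos'],s['tcp_rot'],s['time'],hold_point_z)
for n in('top','side'):
    cv2.imwrite(f'pics/{n}1.png',snapshot(n));c=camera_params(n);print(n,c)
E
```

```text
[ 204.382937   -563.52008734  230.21486733] [-1.79892010e+02 -1.06705962e-02  1.99278366e+01] 0.0 18.700000000000003
top {'fx': 530.107827586918, 'fy': 530.107827586918, 'cx': 319.22412778886434, 'cy': 235.99614141194115, 'R': array([[ 0.08608274, -0.9962865 ,  0.00172457],
       [-0.97194013, -0.08435922, -0.21958121],
       [ 0.21891128,  0.01722597, -0.9755927 ]]), 't': array([ -42.73438464,  624.77721715, 1075.18969106])}
side {'fx': 441.78456653223407, 'fy': 441.78456653223407, 'cx': 319.59168416108344, 'cy': 240.3036486462736, 'R': array([[-0.54525959,  0.83805592, -0.01882188],
       [ 0.51552616,  0.31753955, -0.7958652 ],
       [-0.66100285, -0.4436563 , -0.60518123]]), 't': array([ 331.75297461, -272.04911173, 1163.10813042])}
```

View pics/top1.png

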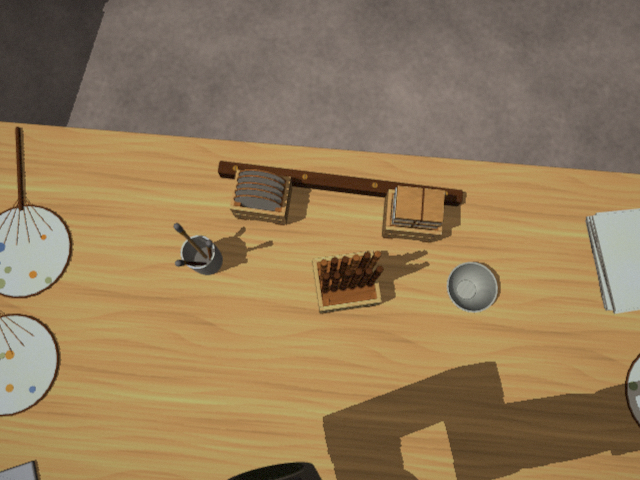

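View pics/side1.png

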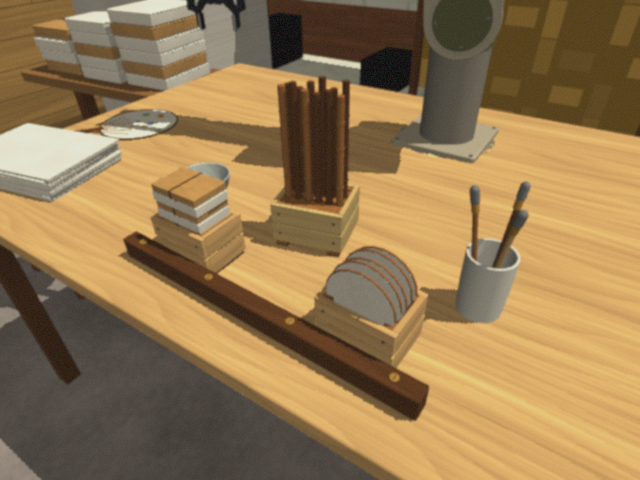

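The top view shows the rail from (220,168) to (462,196), with the fan crate at (262,195) and the paper crate at (415,212). The tall crate is near (347,282), the jar at (201,255) and the bowl at (472,287). I'll zoom in for the corners.

```bash
python3 - <<'E'
import cv2
i=cv2.imread('pics/top1.png')[155:325,205:475]
cv2.imwrite('pics/crop1.png',cv2.resize(i,(800,504),interpolation=cv2.INTER_CUBIC))
E
```

```text
(no output)
```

View pics/crop1.png

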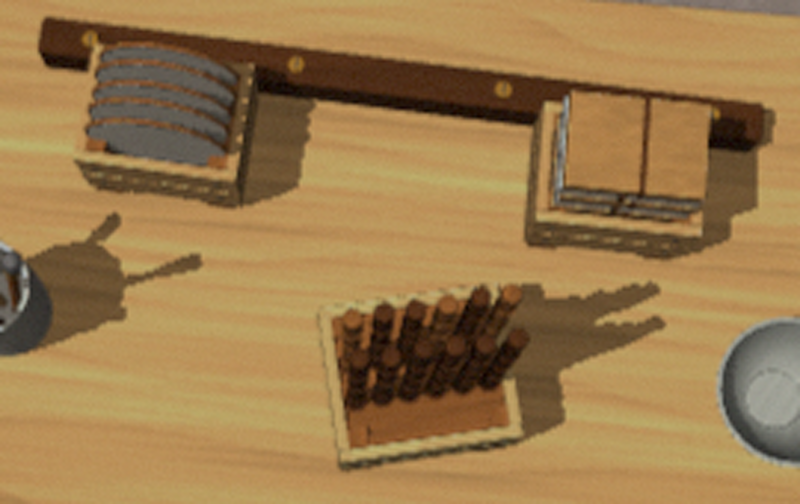

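```bash
cat > h.py <<'E'
import numpy as np
from bench import *
def ray(n,u,v,z):
    c=camera_params(n);R=np.array(c['R']);C=-R.T@c['t']
    d=R.T@[(u-c['cx'])/c['fx'],(v-c['cy'])/c['fy'],1]
    return (C+d*(z-C[2])/d[2])[:2]
def proj(n,X):
    c=camera_params(n);p=np.array(X)@np.array(c['R']).T+c['t']
    return np.c_[p[:,0]/p[:,2]*c['fx']+c['cx'],p[:,1]/p[:,2]*c['fy']+c['cy']]
E
python3 - <<'E'
from h import *
k=800/270
f=lambda u,v,z:ray('top',205+u/k,155+v/k,z)
for n,u,v,z in [('railL',42,66,0),('railm1',280,92,0),('railm2',525,123,0),('railR',757,147,0),('railtopfarL',48,17,40),('railtopfarR',765,106,40),
 ('FL',343,466,86),('FR',521,435,86),('BL',320,310,86),('fanFR bottom',240,205,0),('fanFRrim',240,177,86),('fan BR rim',256,64,86),('paperFLrim',528,220,86),('paperBLrim',538,101,86),('paperFR',702,237,86),('bowlL',720,390,50),('jarR',50,305,60)]:
    print(n,f(u,v,z).round(1))
a,b=f(343,466,86),f(521,435,86);print('front yaw',np.degrees(np.arctan2(*( (a-b)*[-1,1])[::1]))  ,np.linalg.norm(a-b))
E
```

```text
railL [762.4 259.1]
railm1 [757.2  68.9]
railm2 [ 748.5 -125.7]
railR [ 744.7 -308.3]
railtopfarL [789.2 250.6]
railtopfarR [ 765.3 -303.4]
FL [462.2  -6. ]
FR [ 494.3 -128. ]
BL [570.5  19.7]
fanFR bottom [662.9  91.2]
fanFRrim [662.9  86.1]
fan BR rim [749.5  83. ]
paperFLrim [ 648.9 -123.7]
paperBLrim [ 739.1 -125.7]
paperFR [ 647.2 -249. ]
bowlL [ 543.2 -274. ]
jarR [561.8 216.5]
front yaw 14.75495513672818 126.21480416381225
```

```bash
cat >> h.py <<'E'
from scipy.spatial.transform import Rotation as Ro
def target(x,y,z,yaw,tilt): return np.array([x,y,z]),Ro.from_euler('xyz',[180,0,yaw],degrees=True)*Ro.from_rotvec([0,np.radians(tilt),0])
def delta(x,y,z,yaw,tilt,end=False):
    s=sense();R=Ro.from_euler('xyz',s['tcp_rot'],degrees=True);p,T=target(x,y,z,yaw,tilt)
    print(s['time'],'pos',np.round(s['tool_pos'],1),'rot',np.round(s['tcp_rot'],1),'F',np.round(s['ft_force'],1))
    d=(R.inv() if not end else T.inv()).apply(p-s['tool_pos'])
    print('shift',d.round(1),'turn',(R.inv()*T).as_rotvec().round(3))
E
python3 -c "
from h import *
delta(430,-79,130,14,30)"
```

```text
0.1 pos [ 204.4 -563.6  230.3] rot [-179.9   -0.    19.9] F [ 0.  -0.3 -0.7]
shift [ 377.2 -378.5  101. ] turn [-0.029  0.523  0.101]
```

Emit:
servo_tool --pt "85 38 -38 4 0 0 0" --pt "85 38 -38 4 0 0 0" --pt "85 38 -38 4 0 0 0" --pt "85 38 -38 4 0 0 0" --pt "85 38 -38 4 0 0 0" --pt "85 38 -38 4 0 0 0" --pt "85 38 -38 4 0 0 0" --pt "85 38 -38 4 0 0 0"

```text
time: 0.9
tool_pos: [371.6, -200.3, 196.1]
tcp_rot: [-179.5, 0.1, 19.3]
ft_force: [1.4, -0.5, 0.5]
finger_gap: 85.2
```

Emit:
servo_tool --pt "85 5 -5 0 0 0.11 0.02" --pt "85 0 -5 0 0 0.11 0.02" --pt "85 0 -5 0 0 0.11 0.02" --pt "85 0 0 0 0 0.11 0.02" --pt "85 0 0 0 0 0.08 0"

```text
time: 1.4
tool_pos: [379.5, -168.1, 195.6]
tcp_rot: [-178.2, -30.7, 15.8]
ft_force: [-0.5, 0.7, -1.0]
finger_gap: 85.1
```

```bash
python3 -c "
from h import *
delta(430,-79,100,14,30)"
```

```text
1.4 pos [ 379.5 -168.1  195.6] rot [-178.2  -30.7   15.8] F [-0.5  0.7 -1. ]
shift [ 13.8 -68.2 121.6] turn [-0.047 -0.012  0.027]
```

Emit:
servo_tool --pt "85 3 -17 30 -0.01 0 0.01" --pt "85 3 -17 30 -0.01 0 0.01" --pt "85 3 -17 30 -0.01 0 0.01" --pt "85 3 -17 30 -0.01 0 0"

```text
time: 1.8
tool_pos: [439.0, -96.1, 105.7]
tcp_rot: [-179.9, -30.8, 12.7]
ft_force: [0.9, -1.5, 0.3]
finger_gap: 85.0
```

```bash
python3 -c "
from h import *
delta(440,-78,12,14,30)
import cv2
cv2.imwrite('pics/side2.png',snapshot('side'));cv2.imwrite('pics/wrist2.png',snapshot('wrist'))"
```

```text
1.8 pos [439.  -96.1 105.7] rot [-179.9  -30.8   12.7] F [ 0.9 -1.5  0.3]
shift [-43.7 -17.3  83.1] turn [ 0.009 -0.013 -0.019]
```

View pics/wrist2.png

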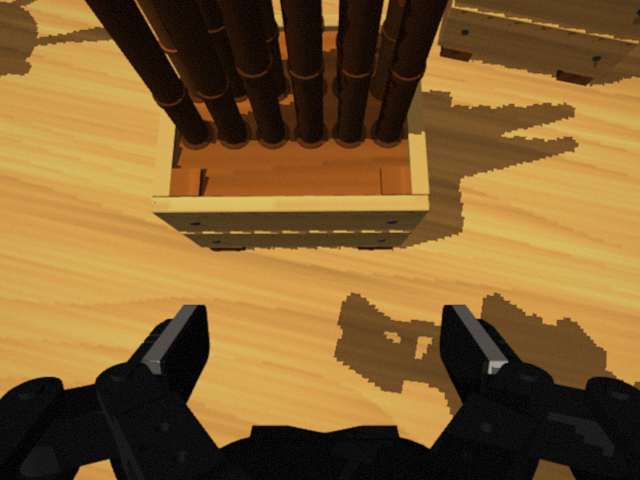

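The wrist view shows the crate's front rim from (153,203) to (428,197), nearly parallel to the jaws. Its centre is left of the fingers' midline at 324, which matches the -17 mm shift. Next I descend and centre.

Emit:
servo_tool --pt "85 -15 -6 27 0 0 -0.01" --pt "85 -15 -6 27 0 0 -0.01" --pt "85 -12 -5 24 0 0 0"

```text
time: 2.2
tool_pos: [455.9, -83.8, 19.7]
tcp_rot: [180.0, -30.1, 14.7]
ft_force: [0.2, -0.2, 0.4]
finger_gap: 85.0
```

```bash
python3 -c "
from h import *
delta(473,-68,12,14,30)"
```

```text
2.2 pos [455.9 -83.8  19.7] rot [180.  -30.1  14.7] F [ 0.2 -0.2  0.4]
shift [ 13.9 -11.   17. ] turn [-0.005 -0.001  0.011]
```

Emit:
servo_tool --pt "85 1 -6 6 0 0 0" --pt "85 1 -5 6 0 0 0.01" --pt "85 3 0 2 0 0 0" --pt "85 4 0 2.5 0 0 0" --pt "85 4 0 2.5 0 0 0"

```text
time: 2.7
tool_pos: [473.5, -66.9, 8.7]
tcp_rot: [-179.4, -29.9, 13.8]
ft_force: [0.8, -0.2, 0.5]
finger_gap: 84.6
```

```bash
python3 -c "
from h import *
delta(473,-68,12,14,30)
import cv2
cv2.imwrite('pics/wrist3.png',snapshot('wrist'))"
```

```text
2.7 pos [473.5 -66.9   8.7] rot [-179.4  -29.9   13.8] F [ 0.8 -0.2  0.5]
shift [ 1.   0.9 -3.3] turn [-0.009  0.002 -0.003]
```

View pics/wrist3.png

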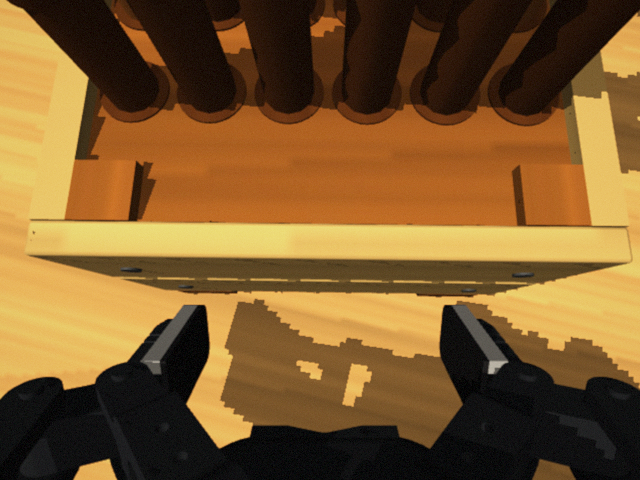

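Fingers are centred on the board at (180–460, 310), with a few mm of gap and the board's lower edge at row 290. I'll raise 3 mm and begin a gentle straight push.

Emit:
servo_tool --pt "85 4 0 0 0 0 0" --pt "85 4 0 1 0 0 0" --pt "85 3 0 2 0 0 0" --pt "85 3 0 2 0 0 0" --pt "85 3.5 0 2 0 0 0" --pt "85 3.5 0 2 0 0 0" --pt "85 3.5 0 2 0 0 0" --pt "85 3.5 0 2 0 0 0"

```text
time: 3.55
tool_pos: [499.9, -61.7, 10.9]
tcp_rot: [-179.5, -29.2, 14.1]
ft_force: [-26.1, -4.9, 19.8]
finger_gap: 85.3
```

```bash
python3 -c "
from h import *
delta(541,-50,12,14,30)
import cv2
cv2.imwrite('pics/side4.png',snapshot('side'))"
```

```text
3.55 pos [499.9 -61.7  10.9] rot [-179.5  -29.2   14.1] F [-26.1  -4.9  19.8]
shift [37.8 -1.1 19.9] turn [-0.01   0.014  0.002]
```

View pics/side4.png

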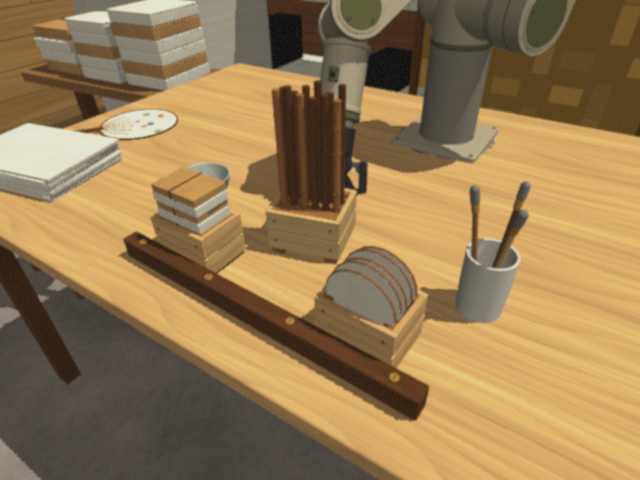

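The crate at (313,230) stands upright and has slid about 20 mm. The tool also presses down by about 20 N, so I'll bias the push slightly upward to relieve it.

Emit:
servo_tool --pt "85 4.5 0 1.5 0 0 0" --pt "85 4.5 0 1.8 0 0 0" --pt "85 4.3 0 2.2 0 0 0" --pt "85 4.3 0 2.2 0 0 0"

```text
time: 4.0
tool_pos: [514.6, -57.9, 11.0]
tcp_rot: [-179.4, -28.6, 14.3]
ft_force: [-25.6, -6.2, 20.6]
finger_gap: 85.4
```

```bash
python3 -c "
from h import *
delta(541,-50,12,14,30)"
```

```text
4.0 pos [514.6 -57.9  11. ] rot [-179.4  -28.6   14.3] F [-25.6  -6.2  20.6]
shift [24.6 -1.  12.3] turn [-0.012  0.024  0.004]
```

Emit:
servo_tool --pt "85 4.8 0 1.2 0 0.012 0" --pt "85 4.8 0 1.2 0 0.012 0" --pt "85 4.8 0 1.2 0 0.012 0" --pt "85 4.8 0 1.5 0 0.012 0" --pt "85 4.6 0 1.8 0 0.008 0"

```text
time: 4.5
tool_pos: [531.3, -51.8, 11.0]
tcp_rot: [-179.2, -31.1, 14.3]
ft_force: [-18.8, -5.7, 11.5]
finger_gap: 84.9
```

```bash
python3 -c "
from h import *
delta(541,-50,12,14,30)"
```

```text
4.5 pos [531.3 -51.8  11. ] rot [-179.2  -31.1   14.3] F [-18.8  -5.7  11.5]
shift [9.  0.7 4.2] turn [-0.016 -0.019  0.004]
```

Emit:
servo_tool --pt "85 4.8 -0.8 1.5 -0.006 0.005 0.011" --pt "85 4.8 -0.8 1.5 -0.006 0.005 0.011" --pt "85 4.8 -0.8 1.5 -0.006 0.005 0.011" --pt "85 4.8 -0.8 1.5 -0.006 0.005 0.011" --pt "85 4.8 -0.8 1.5 -0.006 0.005 0.011" --pt "85 4.8 -0.8 1.5 -0.006 0.005 0.011" --pt "85 4.8 -0.8 1.5 -0.006 0.005 0.011" --pt "85 4.8 -0.8 1.5 -0.006 0.005 0.011"

```text
time: 5.3
tool_pos: [557.1, -36.9, 10.8]
tcp_rot: [-178.5, -32.0, 8.2]
ft_force: [-11.3, -4.0, 1.6]
finger_gap: 85.0
```

```bash
python3 -c "
from h import *
delta(639,-21,12,-2,30)
import cv2
cv2.imwrite('pics/wrist5.png',snapshot('wrist'))"
```

```text
5.3 pos [557.1 -36.9  10.8] rot [-178.5  -32.     8.2] F [-11.3  -4.    1.6]
shift [71.3 -3.  43.2] turn [-0.117 -0.032  0.152]
```

View pics/wrist5.png

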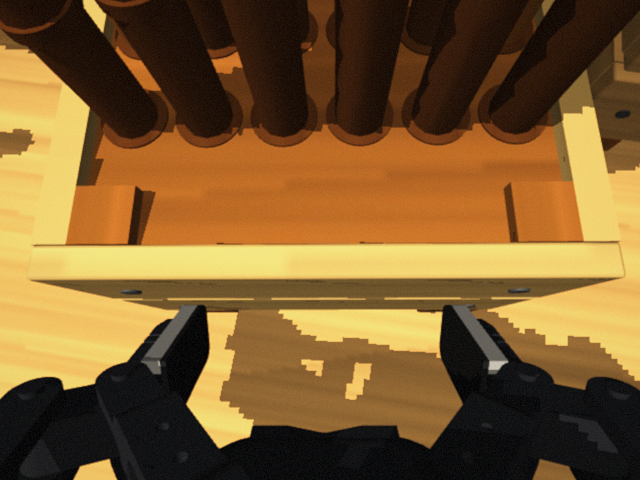

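Emit:
servo_tool --pt "85 4.8 -0.6 1.8 -0.005 0.002 0.008" --pt "85 4.8 -0.6 1.8 -0.005 0.002 0.008" --pt "85 4.8 -0.6 1.8 -0.005 0.002 0.008" --pt "85 4.8 -0.6 1.8 -0.005 0.002 0.008" --pt "85 4.8 -0.6 1.8 -0.005 0.002 0.008" --pt "85 4.8 -0.6 1.8 -0.005 0.002 0.008" --pt "85 4.8 -0.6 1.8 -0.005 0.002 0.008" --pt "85 4.8 -0.6 1.8 -0.005 0.002 0.008" --pt "85 4.8 -0.6 1.8 -0.005 0.002 0.008" --pt "85 4.8 -0.6 1.8 -0.005 0.002 0.008"

```text
time: 6.35
tool_pos: [591.7, -23.7, 10.2]
tcp_rot: [-178.1, -31.1, 2.6]
ft_force: [-22.3, -3.8, 14.9]
finger_gap: 85.5
```

```bash
python3 -c "
from h import *
delta(639,-21,12,-2,30)"
```

```text
6.35 pos [591.7 -23.7  10.2] rot [-178.1  -31.1    2.6] F [-22.3  -3.8  14.9]
shift [41.5  0.2 22.9] turn [-0.075 -0.018  0.07 ]
```

Emit:
servo_tool --pt "85 4.8 -0.4 1.3 -0.008 0.005 0.008" --pt "85 4.8 -0.4 1.3 -0.008 0.005 0.008" --pt "85 4.8 -0.4 1.5 -0.008 0.005 0.008" --pt "85 4.8 -0.4 1.5 -0.008 0.005 0.008" --pt "85 4.8 -0.4 1.5 -0.008 0.005 0.008" --pt "85 4.8 -0.4 1.5 -0.008 0.005 0.008" --pt "85 4.8 -0.4 1.5 -0.008 0.003 0.008" --pt "85 4.8 -0.4 1.5 -0.008 0.003 0.008"

```text
time: 7.15
tool_pos: [614.6, -16.7, 9.4]
tcp_rot: [-179.1, -31.0, -1.9]
ft_force: [-20.3, -0.5, 10.5]
finger_gap: 84.7
```

```bash
python3 -c "
from h import *
delta(639,-21,12,-2,30)
import cv2
i=snapshot('top')[125:325,205:475]
cv2.imwrite('pics/top6.png',cv2.resize(i,(800,593),interpolation=cv2.INTER_CUBIC))"
```

```text
7.15 pos [614.6 -16.7   9.4] rot [-179.1  -31.    -1.9] F [-20.3  -0.5  10.5]
shift [22.4  3.6 10.4] turn [-0.018 -0.018  0.002]
```

View pics/top6.png

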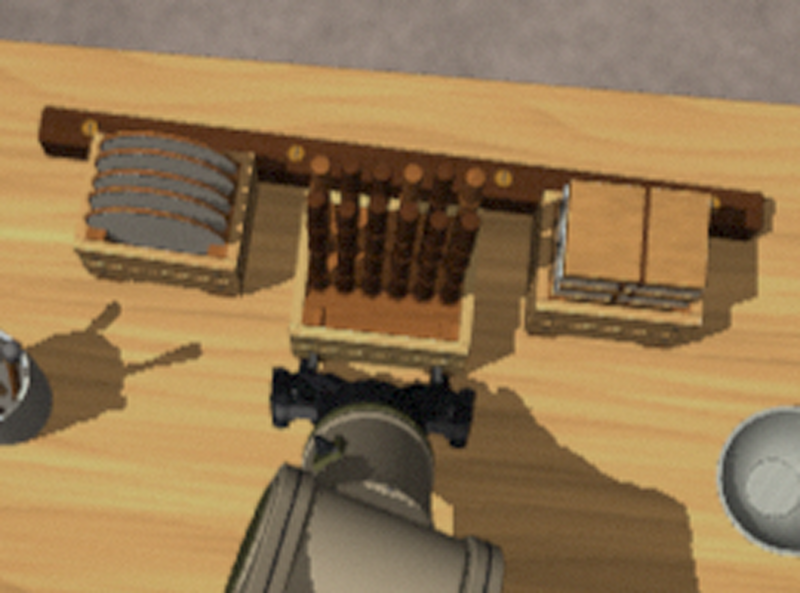

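The crate is in the gap, upright and nearly parallel to the rail, with the front rim from (292,335) to (470,353) and the neighbours untouched. I'll keep pushing until the force rises at the rail.

Emit:
servo_tool --pt "85 4.8 0 1.2 -0.003 0.004 0" --pt "85 4.8 0 1.2 -0.003 0.004 0" --pt "85 4.8 0 1.2 -0.003 0.004 0" --pt "85 4.8 0 1.2 -0.003 0.004 0" --pt "85 4.6 0 1.2 -0.003 0.004 0"

```text
time: 7.7
tool_pos: [626.8, -15.5, 8.6]
tcp_rot: [-179.7, -30.7, -2.0]
ft_force: [-23.2, -1.3, 15.1]
finger_gap: 85.2
```

```bash
python3 -c "
from h import *
delta(639,-21,12,-2,30)
k=800/270
f=lambda u,v,z:ray('top',205+u/k,125+v/k,z).round(1)
a,b=f(292,335,86),f(470,353,86);print(a,b,np.degrees(np.arctan2(b[0]-a[0],a[1]-b[1])))"
```

```text
7.7 pos [626.8 -15.5   8.6] rot [-179.7  -30.7   -2. ] F [-23.2  -1.3  15.1]
shift [12.4  5.1  3.4] turn [-0.005 -0.011  0.   ]
[615.1  43.8] [612.9 -84.3] -0.9839057320250133
```

Emit:
servo_tool --pt "85 5 0 0.6 0 0.005 0" --pt "85 5 0 0.8 0 0.005 0" --pt "85 4.8 0 1 0 0.003 0" --pt "85 4.8 0 1 0 0.003 0"

```text
time: 8.1
tool_pos: [635.4, -14.8, 8.4]
tcp_rot: [-179.6, -30.3, -2.0]
ft_force: [-23.0, -1.2, 14.5]
finger_gap: 85.1
```

Emit:
servo_tool --pt "85 4.8 0 1 0 0.003 0"

```text
time: 8.2
tool_pos: [637.7, -14.7, 8.5]
tcp_rot: [-179.5, -30.1, -2.0]
ft_force: [-22.6, -1.1, 14.4]
finger_gap: 85.3
```

Emit:
servo_tool --pt "85 4.8 0 1 0 0.003 0" --pt "85 4.8 0 1 0 0.003 0"

```text
time: 8.4
tool_pos: [640.2, -14.2, 7.2]
tcp_rot: [-179.4, -29.6, -2.1]
ft_force: [-53.1, -4.3, 33.5]
finger_gap: 84.8
```

Emit:
servo_tool --pt "85 4.8 0 1 0 0.003 0"

```text
time: 8.5
tool_pos: [639.9, -14.0, 5.5]
tcp_rot: [-179.3, -29.1, -2.1]
ft_force: [-44.2, -3.1, 33.4]
finger_gap: 85.1
```

Emit:
servo_tool --pt "85 4.8 0 1 0 0.003 0"

```text
time: 8.6
tool_pos: [639.7, -13.7, 3.8]
tcp_rot: [-179.3, -28.7, -2.1]
ft_force: [-35.1, -2.3, 22.4]
finger_gap: 85.0
```

The force jumped to 53 N and x stalled at 640, so the crate is at the rail. Backing off along the approach line.

Emit:
servo_tool --pt "85 -4 0 -3 0 0 0" --pt "85 -8 0 -5 0 0 0" --pt "85 -17 0 -11 0 0 0" --pt "85 -25 0 -16 0 0 0" --pt "85 -25 0 -16 0 0 0" --pt "85 -25 0 -25 0 0 0" --pt "85 0 0 0 0 0 0"

```text
time: 9.3
tool_pos: [508.4, -9.3, 22.4]
tcp_rot: [-179.3, -29.0, -2.2]
ft_force: [-0.4, 0.2, 0.4]
finger_gap: 85.3
```

```bash
python3 -c "
from h import *
delta(639,-21,12,-2,30)
import cv2
i=snapshot('top')[125:325,205:475]
cv2.imwrite('pics/top7.png',cv2.resize(i,(800,593),interpolation=cv2.INTER_CUBIC))
cv2.imwrite('pics/side7.png',cv2.resize(snapshot('side')[120:420,110:510],(800,600)))"
```

```text
9.3 pos [508.4  -9.3  22.4] rot [-179.3  -29.    -2.2] F [-0.4  0.2  0.4]
shift [109.5   7.7  72.4] turn [-0.012  0.018 -0.002]
```

View pics/top7.png

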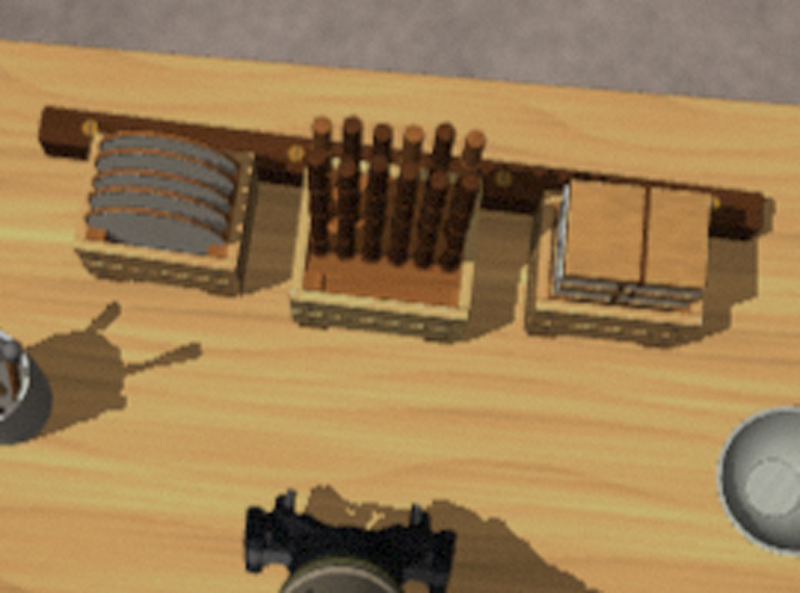

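View pics/side7.png

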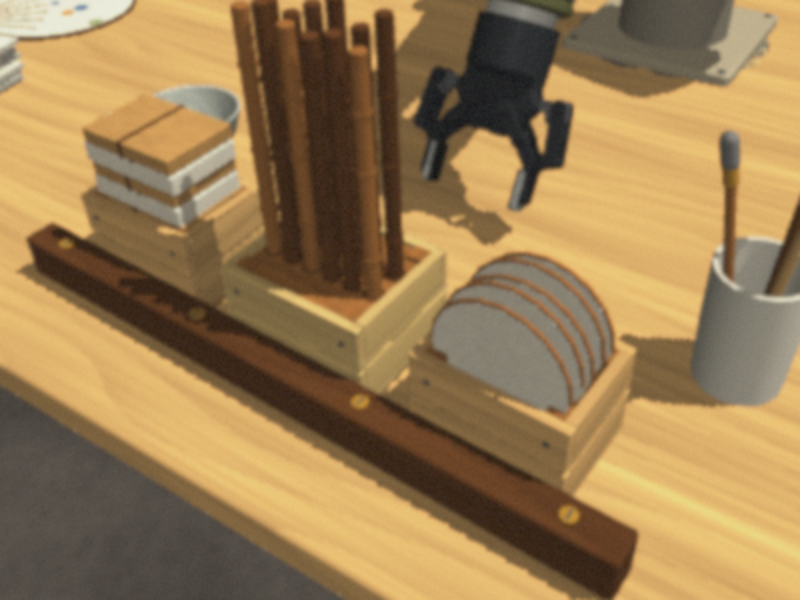

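Crate is upright and centred: 52 px and 57 px gaps at the front. Front rim (292,293)–(470,315) has a slope of 7.0°, against 6.5° for the rail. Handing in.

```bash
python3 -c "
from h import *
k=800/270
f=lambda u,v,z:ray('top',205+u/k,125+v/k,z).round(1)
a,b=f(292,295,86),f(470,316,86);print(a,b,np.degrees(np.arctan2(b[0]-a[0],a[1]-b[1])))
print(hand_in())"
```

```text
[644.5  46.6] [640.1 -82.4] -1.9535173163813875
the job is handed in; nothing more can be done
None
```

I pushed the tall crate back into its gap and handed the job in after about 9.3 s of the 45 s allowed. I used the open fingers tilted 30°, tips on the bottom board, and turned the crate about 16° on the way so it came in square. The hand-in gives no verdict.

- **Contact with the rail:** the push force jumped from about 23 N to 53 N and the tool stopped moving forward, so the crate is against the rail.
- **Position and squareness:** the front rim's middle measures about (642, -18) mm. That puts the back at x ≈ 752 mm, against about 750–753 mm measured for the rail face. Its angle is -2.0°, against about -2.0° for the rail. Sideways it is within about 1 cm of the gap's middle.
- **Everything else:** the last pictures show the crate upright and the other two crates, the jar and the bowl where they were. The arm is about 130 mm back and touches nothing.

Two things were less clean:

- **Downward force:** during the push the fingers also pressed down on the crate, usually 10–20 N and up to 34 N at the rail. It stayed upright in every picture I took.
- **Rail position:** my camera estimates of the rail's near face disagreed by about 6 mm, so I relied on the force jump rather than the pictures to tell when it was flush.

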